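# Bring the hall lamp's dimmer up to its pointer

## Robot

A 6-joint arm with a two-finger parallel gripper is mounted at the origin on the work surface. World frame = base frame: x ahead of the robot, y to its left, z up, the work surface at z = 0. Lengths are in m, angles in rad, forces in N, time in s.
With the tool pointing down it reaches from about 0.15 to 0.775 m from the base axis. Payload 6.1 kg.
Tool frame: the origin (TCP) lies midway between the tips of the shut fingers; the grasp point (between the pads) lies 19 mm behind it; z points along the fingers, y is the line along which they close (so a half turn about z gives the same grasp; the last joint's range is limited). The gripper opens to 85 mm and grips with 20 to 120 N. Pads are 22 mm wide; open, the fingers measure 114 mm over their backs; the gripper's body (76 mm by 85 mm) begins 54 mm behind the grasp point. The pads swing forward as they close: fully open they stand 13 mm farther back than shut.
Start: joints at [1.335, 0.126, -0.04, 1.405, 0, 1.571], TCP at [0.123, 0.51, 0.231] pointing down, gripper open.
Joint ranges: [-2.72, 2.72], [-0.95, 1.95], [-1.27, 1.35], [-1.78, 2.02], [-1.46, 1.47], [-3.14, 3.14]. Speed limits (rad/s): [2.39, 2.39, 3.01, 3.14, 3.14, 3.14].

## Interface

Orientations are given as a 3x3 rotation matrix whose columns are the frame's x, y, z axes.
In Python, from cell import read_state, camera, finish_job gives the robot as it stands.
- The arm moves only by the tool play_rows, never from a script. Its argument "increments" is a list of rows, each a list of 3 entries, a list of its own where there are three numbers: the shift along the world's x, y, z in cm, then the turn about the world's z in degrees, then the closure in counts, from 0 (fully open) to 255 (shut). A call has 1 to 12 rows; each row is the pose to reach, as a shift and turn from the pose commanded when the call began; what a row does not reach only later rows make up. A row lasts 1/10 s, in which the tool goes at most 50 mm and 8.59 degrees, less where a joint would pass 70% of its speed; a pose out of reach is approached as far as the arm can. A call with a gripper value outside its range is refused whole. The fingers move at their own pace and stop on an object; "squeeze" is the grip in N (left out, the last holds). Time passes only in rows, so rows that repeat a pose let the fingers close. It gives the time, the measured TCP pose, the force, the opening and the grip force at its end, in the units of the state.
- read_state(): the state, without advancing time (a new reading comes with each control period).
- camera(name): name is "side" or "top" or "wrist"; returns a dict with "img" (400x640x3 uint8, blue, green, red), "vfov" (degrees; the focal length in pixels is half the picture's height over the tangent of half this angle, whatever the lens; pixels are square), "cx", "cy" (the principal point, pixels), "rvec" (rotation vector, rad) and "tvec" (3), from world to camera coordinates, as OpenCV has them. Camera axes: x right, y down, z forward; pixel columns grow to the right and rows downward; lengths in m; the calibration is good to about 2 mm. A picture is of the moment at which its call begins. There is no depth.
- finish_job(): hands the job in; it is judged then, once.
The state is a dict: "time_s": time; "qpos": joint angles; "qvel": joint speeds; "joint_efforts": joint torques, N m; "tool_pos": TCP position; "ee_rot": TCP orientation; "contact_force": force on the tool from outside, world axes, zero at the start; "wrist_torque": the same for the moment, N m; "width": opening from 0.0 (shut) to 1.0 (fully open); "finger_force": force on a finger pad.
Only numpy, scipy, OpenCV 4.12 (cv2) and the standard library are available. Lean on these libraries where they do the work, as an engineer would, in place of code of your own. Each camera call takes 0.05 s, during which the arm holds its last target. There are 200 camera calls.

## Task

Turn up the hall lamp: on the long dimmer box, slide the bar-shaped grip along its track until it stands level with the small dark pointer clipped to the edge of that box, then let go. Do not shift the pointer, and leave the round peg of the shorter slider box where it is.

Things in the scene. Friction and masses are not known exactly. Their poses are not given: they have to be found in the camera images.
- lamp_grip (a point): Grip of the lamp dimmer: upright grey plastic bar, 24 mm across the track, 16 mm along it, 42 mm tall, top 68 mm above the shelf; this point is in its middle, 14 mm below its top. It stands on a fixed white box, the longer of two (190 mm along the track, 70 mm across, 26 mm high). y axis along the straight level track, x across it, z up. Can be pinched across the track from above.
- lamp_mark (a point): The pointer, marking the target: small dark steel clip on the long box's +x edge, 16 mm along the track, reaching from 39 to 19 mm from the track's middle line, 4 mm proud of the box (top 30 mm above the shelf). This point: on its top, mid-clip, 28 mm to +x of the track. Axes as lamp_grip; the grip is level with it when both have the same y. Stiff, but 10 N shifts it.
- lamp (a joint): Place of the lamp dimmer's grip along its 120 mm track, in m: 0 at the -y end, 0.12 at the +y end. It starts on the -y side of the pointer. It slides with about 1.5 N of friction, has no spring and stays where it is left.
- night_grip (a point): To be left alone: grip of the shorter slider box (white, 110 mm along its track, 70 mm across, 26 mm high, no pointer), an upright round grey peg, 20 mm diameter, top 68 mm above the shelf; this point is in its middle, 14 mm below its top. It slides easily. The boxes may stand either way round, left and right of a black torch (150 mm long, 36 mm high) in the middle.
Not all that is in view belongs to the job. What is shaped like the part that bears lamp_grip but blue is not meant.

How it is judged:
By the outcome, as a careful person would: the job done as asked, in the order asked, and still so for the second after the job is handed in, with the robot touching nothing.
It also fails if it takes over 29 s, if anything falls off the work surface, if the arm or the gripper's body presses on something with over 40 N, if the wrist force passes 120 N, or if a joint passes its speed limit or range.

## Working session

There is one attempt and no reset: what is moved stays moved. The work goes in short steps, Python scripts to look and compute and a tool call to move; the robot and the scene stay as the last step left them, time stands still between calls to the robot, and variables do not carry over. Pictures are saved under pics/ and viewed, at most 10 in all, crops included, and the job is handed in when it is done.

Besides the shell and the picture viewer there is one more tool, called after "Call:" as name(argument=value, ...) on one line, values as JSON. play_rows: Moves the arm, as the interface text tells. Its arguments: {"type":"object","properties":{"increments":{"type":"array"},"squeeze":{"type":"number"}},"required":["increments"]}

```bash
mkdir -p pics; cat > h.py <<'E'
import numpy as np, cv2
from cell import *
def K(c):
    f=200/np.tan(np.radians(c["vfov"])/2); return np.array([[f,0,c["cx"]],[0,f,c["cy"]],[0,0,1]])
def ray(c,u,v,z):
    R=cv2.Rodrigues(np.array(c["rvec"],float))[0]; t=np.array(c["tvec"],float).ravel()
    o=-R.T@t; d=R.T@np.linalg.inv(K(c))@[u,v,1]; return o+d*(z-o[2])/d[2]
def proj(c,p):
    return cv2.projectPoints(np.array([p],float),np.array(c["rvec"],float),np.array(c["tvec"],float),K(c),None)[0].ravel()
E
python3 - <<'E'
from h import *
import pickle
for n in("top","side"):
    c=camera(n); cv2.imwrite(f"pics/{n}0.png",c["img"]); pickle.dump(c,open(n+"0.pkl","wb")); print({k:v for k,v in c.items() if k!="img"})
s=read_state();print(s["time_s"],s["tool_pos"],s["ee_rot"],s["contact_force"])
E
```

```text
{'vfov': 54.964502551795995, 'cx': 320.6132057984899, 'cy': 198.59470875514597, 'rvec': array([ 2.14656882, -2.16424556,  0.19223828]), 'tvec': array([0.16943738, 0.48057272, 1.07541661])}
{'vfov': 52.397310033435346, 'cx': 321.9040502300912, 'cy': 198.19618706732817, 'rvec': array([ 2.09347308, -0.15773833,  0.05716717]), 'tvec': array([-0.44334256,  0.18604743,  1.04195039])}
0.1 [0.12255194 0.51011854 0.23060044] [[-9.72336622e-01  2.33583773e-01 -3.38265825e-04]
 [ 2.33584018e-01  9.72335602e-01 -1.40817083e-03]
 [-1.79518175e-08 -1.44822956e-03 -9.99998951e-01]] [ 0.41446264 -0.23008495  0.63907375]
```

View pics/top0.png

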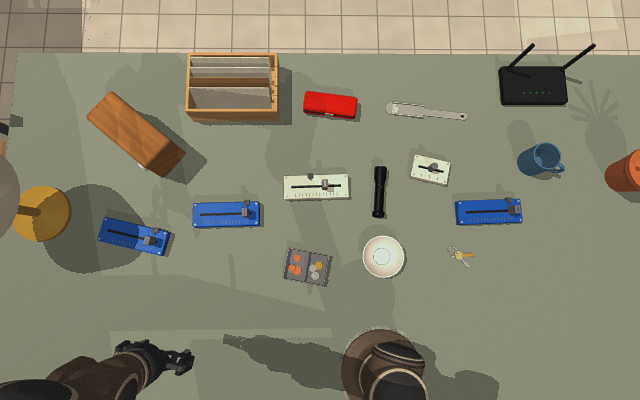

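View pics/side0.png

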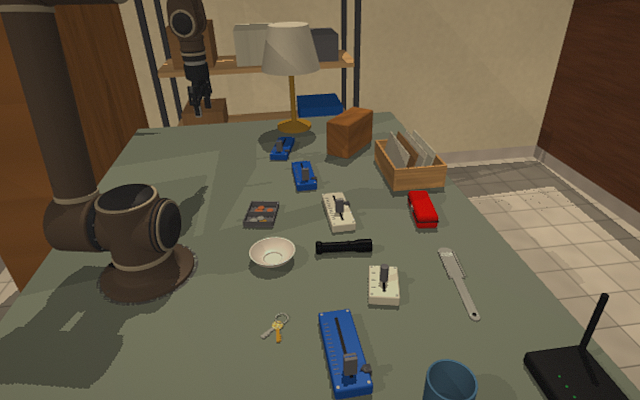

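The top view shows the long white box at about (316,187), its grip near (325,184), and the pointer at (310,177) on the far (+x) edge. The short box is at (430,170). I'll zoom in on the long box and compute its geometry.

```bash
python3 - <<'E'
from h import *
import pickle
c=pickle.load(open("top0.pkl","rb")); im=c["img"]
cv2.imwrite("pics/crop.png",cv2.resize(im[160:215,270:360],None,fx=8,fy=8,interpolation=cv2.INTER_CUBIC))
m=((im.min(2)>150)).astype(np.uint8); m=cv2.morphologyEx(m,cv2.MORPH_CLOSE,np.ones((7,7)))
n,l,st,ce=cv2.connectedComponentsWithStats(m)
for i in range(1,n):
    if abs(ce[i][0]-316)<15 and abs(ce[i][1]-187)<12 and st[i][4]>300:
        r=cv2.boxPoints(cv2.minAreaRect(cv2.findContours((l==i).astype(np.uint8),0,2)[0][0]))
        P=np.array([ray(c,u,v,.026) for u,v in r]); print(r,P.round(4),P.mean(0))
        for a,b in zip(P,np.roll(P,-1,0)): print(np.linalg.norm(a-b),np.degrees(np.arctan2(*(b-a)[1::-1])))
print(ray(c,310,177,.03),ray(c,325,184,.068))
E
```

```text
[[283.2011  176.02905]
 [347.22552 173.7009 ]
 [348.0489  196.34369]
 [284.02448 198.67184]] [[0.5506 0.2741 0.026 ]
 [0.5567 0.0862 0.026 ]
 [0.4893 0.0852 0.026 ]
 [0.4836 0.2714 0.026 ]] [0.52006936 0.17921231 0.026     ]
0.18795620319017228 -88.13073684481509
0.06743933626725712 -179.13846107475217
0.18628180924095436 91.7577917789478
0.06706826703103423 2.2867393441153028
[0.5465146  0.19571718 0.03      ] [0.5182485  0.15367307 0.068     ]
```

View pics/crop.png

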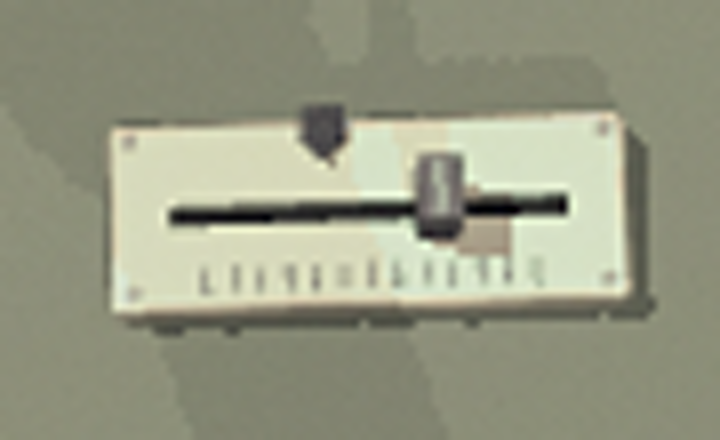

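Crop: pointer centre is at about (323,127), which is px (310,176). Grip top is at about (440,178), which is px (325,182). The track yaw is about +1.8°, so I turn the tool by -75° and hover over the grip.

Call:
play_rows(increments=[[[4,-3.5,0],-7,0],[[8,-7,0],-14,0],[[12,-10.5,0],-21,0],[[16,-14,0],-28,0],[[20,-17.5,0],-35,0],[[24,-21,-1],-42,0],[[28,-24.5,-2],-49,0],[[32,-28.5,-3],-56,0],[[36,-32,-4],-63,0],[[39.5,-35.5,-5],-70,0],[[39.5,-35.5,-6],-75,0],[[39.5,-35.5,-6],-75,0]])

```text
time_s: 1.3
tool_pos: [0.519, 0.1521, 0.1681]
ee_rot: [[-0.019, 1.0, -0.004], [1.0, 0.019, -0.002], [-0.002, -0.004, -1.0]]
contact_force: [-1.0, 0.4, -1.0]
width: 1.0
finger_force: 0.0
```

```bash
python3 - <<'E'
from h import *
import pickle
c=camera("wrist"); cv2.imwrite("pics/w1.png",c["img"]); pickle.dump(c,open("w1.pkl","wb"))
c0=pickle.load(open("top0.pkl","rb"))
m=ray(c0,310,176,.03); g=ray(c0,324.8,182,.068)
print(m,g,"proj",proj(c,m),proj(c,g)); s=read_state();print(s["time_s"],s["tool_pos"],s["ee_rot"][:,1],s["contact_force"])
E
```

```text
[0.54949382 0.19569913 0.03      ] [0.52398017 0.15416826 0.068     ] proj [356.77794491 149.32160268] [329.17021102 203.45470571]
1.35 [0.51785872 0.15355239 0.16929783] [ 0.99974028  0.02251914 -0.00350151] [-0.97860094  0.81091964 -0.40481604]
```

View pics/w1.png

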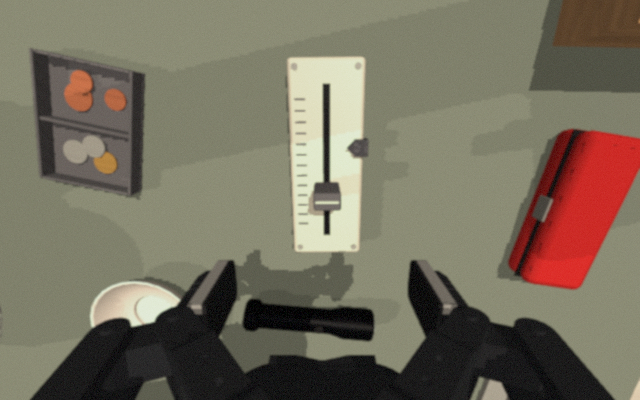

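Wrist view (image up is +y): the grip is at about (327,197), the pointer at (358,148), and the slot runs from (326,84) to (327,235). I'll zoom in for exact edges.

```bash
python3 - <<'E'
from h import *
import pickle
c=pickle.load(open("w1.pkl","rb")); im=c["img"]
cv2.imwrite("pics/w1c.png",cv2.resize(im[130:220,290:380],None,fx=6,fy=6,interpolation=cv2.INTER_CUBIC))
R=cv2.Rodrigues(c["rvec"])[0]; print("cam",-R.T@c["tvec"],"dir",R[2])
for n,u,v,z in [("slot+",326.5,84,.026),("slot-",327,235,.026),("c1",288,58,.026),("c2",365,57,.026),("c3",358,251,.026),("c4",295,251,.026)]: print(n,ray(c,u,v,z).round(4))
E
```

```text
cam [0.51717565 0.23286178 0.31125459] dir [ 0.00240971 -0.31088371 -0.9504449 ]
slot+ [0.5198 0.2523 0.026 ]
slot- [0.5238 0.106  0.026 ]
c1 [0.4859 0.2727 0.026 ]
c2 [0.5527 0.2747 0.026 ]
c3 [0.5572 0.0881 0.026 ]
c4 [0.4902 0.0867 0.026 ]
```

View pics/w1c.png

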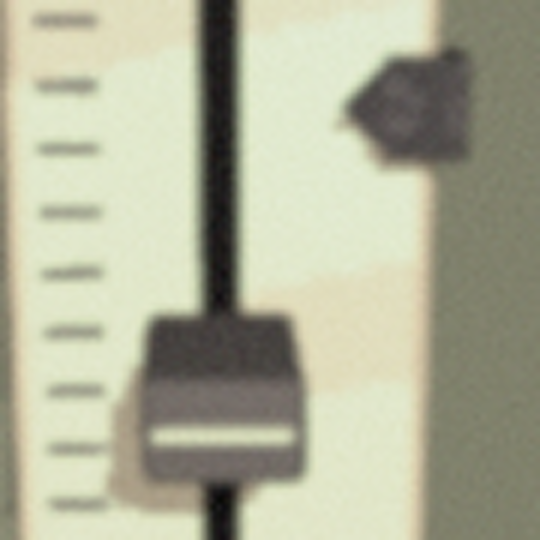

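```bash
python3 - <<'E'
from h import *
import pickle
c=pickle.load(open("w1.pkl","rb"))
g=ray(c,326.9,202,.068); m=ray(c,290+407/6,130+107/6,.03); t=ray(c,290+345/6,130+108/6,.03)
a=np.radians(1.6); Y=np.array([-np.sin(a),np.cos(a),0]); X=np.array([np.cos(a),np.sin(a),0])
print(g,m,t,"dx,dy local",X@(m-g),Y@(m-g),"tip dy",Y@(t-g), "shift",Y*(Y@(m-g)))
E
```

```text
[0.5219992  0.15543998 0.068     ] [0.55040425 0.19709866 0.03      ] [0.54074826 0.19675667 0.03      ] dx,dy local 0.02955715209083448 0.04084932340934308 tip dy 0.04077707884915317 shift [-0.00114058  0.0408334   0.        ]
```

Top and wrist views agree that the grip has to move about +41 mm along the track. Next I descend and pinch it.

Call:
play_rows(increments=[[[0.4,0,-3],0,0],[[0.4,0,-6],0,0],[[0.4,0,-9],0,0],[[0.4,0,-11],0,0],[[0.4,0,-12],0,0],[[0.4,0,-13],0,0],[[0.4,0,-13],0,0],[[0.4,0,-13],0,120],[[0.4,0,-13],0,200],[[0.4,0,-13],0,255],[[0.4,0,-13],0,255],[[0.4,0,-13],0,255]], squeeze=25)

```text
time_s: 2.55
tool_pos: [0.5226, 0.1555, 0.042]
ee_rot: [[-0.026, 1.0, 0.002], [1.0, 0.026, 0.0], [0.0, 0.002, -1.0]]
contact_force: [1.1, -0.4, 2.5]
width: 0.278
finger_force: 28.8
```

Call:
play_rows(increments=[[[0,0,0],0,255],[[0,0,0],0,255],[[0,0,0],0,255],[[0,0,0],0,255]])

```text
time_s: 2.95
tool_pos: [0.5225, 0.1555, 0.042]
ee_rot: [[-0.026, 1.0, 0.002], [1.0, 0.026, 0.0], [0.0, 0.002, -1.0]]
contact_force: [3.0, -1.1, 5.5]
width: 0.273
finger_force: 29.2
```

Call:
play_rows(increments=[[[0,0.5,0],0,255],[[0,1,0],0,255],[[0,1.5,0],0,255],[[-0.1,2,0],0,255],[[-0.1,2.5,0],0,255],[[-0.1,3,0],0,255],[[-0.1,3.5,0],0,255],[[-0.1,3.8,0],0,255],[[-0.1,4.1,0],0,255],[[-0.1,4.1,0],0,255],[[-0.1,4.1,0],0,255],[[-0.1,4.1,0],0,255]])

```text
time_s: 4.15
tool_pos: [0.5214, 0.1971, 0.042]
ee_rot: [[-0.026, 1.0, 0.002], [1.0, 0.026, 0.001], [0.001, 0.002, -1.0]]
contact_force: [2.8, 0.3, 5.7]
width: 0.272
finger_force: 29.4
```

```bash
python3 - <<'E'
from h import *
import pickle
c=camera("wrist"); pickle.dump(c,open("w2.pkl","wb")); im=c["img"]
m=[0.5504,0.1971,.03]; p=proj(c,m); print(p, proj(c,[.521,.1965,.068]))
cv2.imwrite("pics/w2.png",cv2.resize(im[100:400,200:460],(780,900))[300:900]) 
E
```

```text
[373.31538466 254.66044737] [322.97517767 293.24673618]
```

View pics/w2.png

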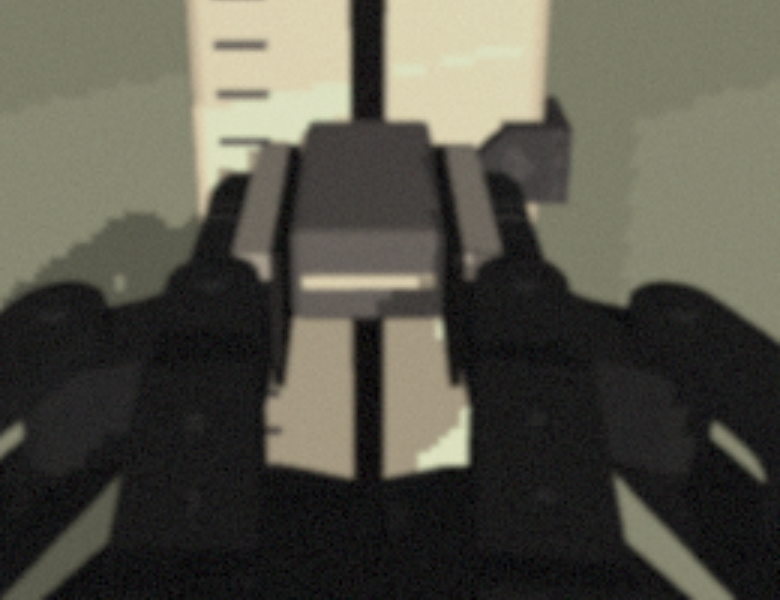

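The grip is held with its top at crop y 230–317 (v≈291). The pointer spans y 125–203 (v≈254.5) and sits undisturbed beside the finger. I'll measure from this view before letting go.

```bash
python3 - <<'E'
from h import *
import pickle
c=pickle.load(open("w2.pkl","rb"))
g0=ray(c,200+366/3,200+230/3,.068); g1=ray(c,200+366/3,200+317/3,.068)
m0=ray(c,200+540/3,200+125/3,.03); m1=ray(c,200+540/3,200+203/3,.03)
g=(g0+g1)/2;m=(m0+m1)/2
a=np.radians(1.6); Y=np.array([-np.sin(a),np.cos(a),0])
print(g,m,"len",Y@(g0-g1),Y@(m0-m1),"err m-g",Y@(m-g))
E
```

```text
[0.52052761 0.19746207 0.068     ] [0.55429161 0.19706766 0.03      ] len 0.015408687764189964 0.01679137846220228 err m-g -0.0013370033612542336
```

The grip is about 1 mm too far toward +y, so I nudge it back, release and rise.

Call:
play_rows(increments=[[[0,-0.1,0],0,255],[[0,-0.1,0],0,255],[[0,-0.1,0],0,255],[[0,-0.1,0],0,255],[[0,-0.1,0],0,120],[[0,-0.1,0],0,0],[[0,-0.1,0],0,0],[[0,-0.1,0],0,0],[[0,-0.1,0],0,0],[[0,-0.1,0],0,0]])

```text
time_s: 5.2
tool_pos: [0.5205, 0.1954, 0.0411]
ee_rot: [[-0.026, 1.0, -0.0], [1.0, 0.026, -0.0], [-0.0, -0.0, -1.0]]
contact_force: [-0.2, 0.4, -0.5]
width: 1.001
finger_force: 0.0
```

Call:
play_rows(increments=[[[0,0,1],0,0],[[0,0,3],0,0],[[0,0,6],0,0],[[0,0,9],0,0],[[0,-2,13],0,0],[[0,-4,13],0,0],[[0,-4,13],0,0],[[0,-4,13],0,0]])

```text
time_s: 6.0
tool_pos: [0.5206, 0.1553, 0.1717]
ee_rot: [[-0.025, 1.0, 0.0], [1.0, 0.025, 0.0], [0.0, 0.0, -1.0]]
contact_force: [-0.3, -0.9, -0.1]
width: 1.004
finger_force: 0.0
```

```bash
python3 - <<'E'
from h import *
import pickle
c=camera("wrist"); pickle.dump(c,open("w3.pkl","wb")); im=c["img"]
p=proj(c,[.5504,.1971,.03]); g=proj(c,[.521,.1963,.068]); print(p,g)
u0,v0=int(g[0])-37,int(min(p[1],g[1]))-45; print(u0,v0)
cv2.imwrite("pics/w3.png",cv2.resize(im[v0:v0+90,u0:u0+90],None,fx=6,fy=6,interpolation=cv2.INTER_CUBIC))
E
```

```text
[355.12470349 151.25532844] [324.56285085 157.71539003]
287 106
```

View pics/w3.png

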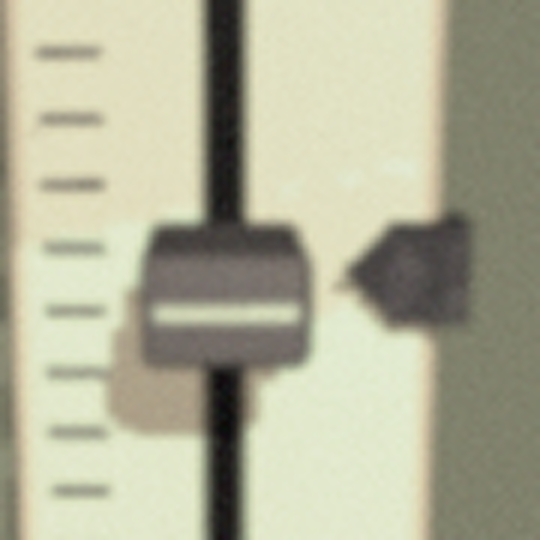

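The gripper has let go. In this crop the grip top centre is at about (226,312) and the pointer centre at about (405,271).

```bash
python3 - <<'E'
from h import *
import pickle
c=pickle.load(open("w3.pkl","rb"))
r=lambda x,y,z:ray(c,287+x/6,106+y/6,z)
g=r(226,311.5,.068); m=r(407,272,.03);t=r(345,278,.03)
a=np.radians(1.6); Y=np.array([-np.sin(a),np.cos(a),0])
print(g,m,"err",Y@(m-g)*1e3,Y@(t-g)*1e3, "len",Y@(r(226,254,.068)-r(226,367,.068)))
print(read_state()["time_s"])
E
```

```text
[0.52109077 0.19613497 0.068     ] [0.55012716 0.19701946 0.03      ] err 0.07340641200756418 -0.8416278852378388 len 0.015646095327251013
6.05
```

The grip is level with the pointer to within about 1 mm, and the pointer hasn't moved, so I hand the job in.

```bash
python3 -c "from cell import finish_job; print(finish_job())"
```

```text
the job is handed in; nothing more can be done
None
```

The lamp grip was slid about 41 mm and let go level with the pointer (within about 1 mm by the wrist camera); the pointer measured unmoved, the arm never went near the night slider, and I handed the job in at about 6 s.

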